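# Set the carrier-gas flow knob and slide its locking guard over it

## Task

Turn the flow knob on the gas control module until its pointer stands on the set-point marker of the dial. Then slide the locking guard fully home over the knob, so that the setting stays as you made it and nobody can brush against it. Leave the bottle, the vial rack and the wrench where they are.

Things in the scene. Friction and masses are not known exactly. Their poses are not given: they have to be found in the camera images.
- flow_unit: Gas control module: pale grey box fixed to the bench, 134 (x) by 234 (y) by 60 mm high; its flat top is the deck. Origin: centre of its underside, z up, front = its -x side. On the deck: the knob at (x, y) = (0, -60) mm; the guard, parked at y = +50 mm. Rails 8 mm high along y at x = +-50 mm; 7 mm high stop strips across, between the rails, at both ends.
- knob_grip (a point): Black fluted round knob, 38 mm in diameter, from 10 to 42 mm above the deck, axis vertical. Point on its axis, 36 mm above the deck: the height to grip it. The point's x axis turns with the knob and points along its white pointer (a line on its top and side, and a nose at its foot, 4 mm high, reaching 26 mm from the axis); z up.
- knob (a joint): Turn of the knob, rad, positive counter-clockwise seen from above, 0 when the pointer is along the module's +x; stops at -2.2 and 2.2. It starts 0.5 to 1.7 rad counter-clockwise of the marker. It turns stiffly (about 0.04 N m) and stays where it is left.
- marker_tip (a point): Inner tip of the set-point marker, a black wedge 6 mm wide and 6 mm high on the fixed steel ring (33 mm radius) round the dial; 27.5 mm from the knob's axis, 6 mm above the deck. The point's x axis points from the knob's axis out through the marker, within 0.4 rad of the module's +x. The knob is on the mark when its pointer points straight at the wedge: both x axes agree.
- guard (a joint): Slide of the guard along its rails, m: 0 to 0.012 at the start, parked; 0.110 fully home over the knob, at its stop; grows along the module's -y. Friction 2.5 N; stays where left. The guard is a steel hood, 78 (x) by 76 (y) mm, roof 54 mm above the deck, with side walls, a window in the roof, a rear (+y) wall, open at the -y end: it clears the knob at any setting.
- guard_tab (a point): Centre of the rubber grip of the guard's upright pull tab: a block 34 mm wide (module x), 10 mm thick (module y, the sliding direction), 25 mm tall, standing on the roof near its rear end, 30 mm to +y of the guard's centre. Point 69.5 mm above the deck, 15.5 mm above the roof; the grip's top is 82 mm above the deck. Axes parallel to the module's.
- solvent_mid (a point): Bystander: amber glass solvent bottle with a white cap, 46 mm in diameter, 95 mm tall, loose, at the module's left end. Point on its axis, 45 mm up.
- vials_mid (a point): Bystander: white rack, 60 by 84 mm, with small capped vials, 40 mm tall in all, loose, at the module's right end. Point at its centre, 20 mm up.
- wrench_grip (a point): Bystander: small steel open-ended spanner (wrench), 130 mm long, 6 mm thick, lying loose on the bench in front of the module. Point at the middle of its handle.

How it is judged:
By the outcome, as a careful person would: the job done as asked, in the order asked, and still so for the second after the job is handed in, with the robot touching nothing.
It also fails if it takes over 48 s, if anything falls off the work surface, if the arm or the gripper's body presses on something with over 40 N, if the wrist force passes 120 N, or if a joint passes its speed limit or range.

## Robot

A 6-joint arm with a two-finger parallel gripper is mounted at the origin on the work surface. World frame = base frame: x ahead of the robot, y to its left, z up, the work surface at z = 0. Lengths are in mm, angles in degrees, forces in N, time in s.
With the tool pointing down it reaches from about 300 to 850 mm from the base axis. Payload 4.2 kg.
Tool frame: the origin (TCP) lies at the very end of the fingers, on their centre line; the grasp point (between the pads) lies 19 mm behind it (env.grasp_offset is the distance from the TCP to the grasp point, in mm); z points along the fingers, y is the line along which they close (so a half turn about z gives the same grasp; the last joint's range is limited). The gripper opens to 91 mm and grips with 3 to 60 N. Pads are 32 mm wide; open, the fingers measure 118 mm over their backs; the gripper's body (76 mm by 178 mm) begins 60 mm behind the grasp point.
Start: joints at [-69.385, 18.312, 89.639, -0, 72.044, -1.146], TCP at [213.177, -534.04, 213.976] pointing down, gripper open.
Joint ranges: [-177.97, 177.97], [-48.28, 115.42], [12.27, 149.76], [-77.06, 257.06], [2.81, 150.46], [-146.56, 146.56]. Speed limits (degrees/s): [147.25, 147.25, 180, 180, 180, 180].

## Interface

Orientations are given as [roll, pitch, yaw] about the fixed x, y, z axes, in that order (R = Rz(yaw) Ry(pitch) Rx(roll)).
In Python, from workcell import env gives the robot as it stands. The module is installed in compiled form; this text tells all that it offers.
- The arm moves only by the tool send_rows, never from a script. Its argument "motion" is a list of rows, each an object of numbers: "tx", "ty", "tz": the shift along the tool's x, y, z in units of 500 mm (1.0 is 500 mm); "rx", "ry", "rz": the turn, a rotation vector about the tool's x, y, z in units of 30 degrees (1.0 is 30 degrees); "gripper": the closure, from -1 (fully open) to 1 (shut). In form: [{"tx": .., "ty": .., "tz": .., "rx": .., "ry": .., "rz": .., "gripper": ..}, ...]. A call has 1 to 12 rows; each row shifts and turns the commanded pose from where the row before left it, along the tool's axes as they then stand; what a row does not reach is not made up. A row lasts 1/8 s, in which the tool goes at most 62.5 mm and 10.7 degrees, less where a joint would pass 70% of its speed; a pose out of reach is approached as far as the arm can. A call with a number of a shift or a turn outside -1 to 1 is refused whole. A call with a gripper value outside its range is refused whole. The fingers move at their own pace and stop on an object; "grip_force" is the grip in N (left out, the last holds). Time passes only in rows, so rows that do not move let the fingers close. It gives the time, the measured TCP pose, the force, the opening and the grip force at its end, in the units of the state.
- env.state(): the state, without advancing time (a new reading comes with each control period).
- env.grab_frame(name): name is "scene" or "top" or "wrist"; returns a dict with "frame" (384x512x3 uint8, red, green, blue), "vertical_fov" (degrees; the focal length in pixels is half the picture's height over the tangent of half this angle, whatever the lens; pixels are square), "cx", "cy" (the principal point, pixels), "rvec" (rotation vector, rad) and "tvec" (3), from world to camera coordinates, as OpenCV has them; the wrist camera has in their place "T_tool_cam" (4x4, takes a point from camera to tool coordinates, whose origin is the TCP and whose axes are the flange's). Camera axes: x right, y down, z forward; pixel columns grow to the right and rows downward; lengths in mm; the calibration is good to about 2 mm. A picture is of the moment at which its call begins: read the wrist's pose just before it. There is no depth.
- env.job_done(): hands the job in; it is judged then, once.
The state is a dict: "time_s": time; "qpos": joint angles; "qvel": joint speeds; "effort": joint torques, N m; "ee_pos": TCP position; "ee_rot": TCP orientation; "force": force on the tool from outside, world axes, zero at the start; "torque": the same for the moment, N m; "gripper_width": finger opening in mm; "gripper_force": force on a finger pad.
Only numpy, scipy, OpenCV 4.12 (cv2) and the standard library are available. Lean on these libraries where they do the work, as an engineer would, in place of code of your own. Each camera call takes 0.05 s, during which the arm holds its last target. There are 200 camera calls.

## Working session

There is one attempt and no reset: what is moved stays moved. The work goes in short steps, Python scripts to look and compute and a tool call to move; the robot and the scene stay as the last step left them, time stands still between calls to the robot, and variables do not carry over. Pictures are saved under pics/ and viewed, at most 10 in all, crops included, and the job is handed in when it is done.

Besides the shell and the picture viewer there is one more tool, called after "Call:" as name([rows], argument=value, ...), one row to a line, values as JSON. send_rows: Moves the arm, as the interface text tells. Shifts and turns lie within -1 to 1; 1 stands for 500 mm of shift or 30 degrees of turn. Its arguments: {"type":"object","properties":{"motion":{"type":"array"},"grip_force":{"type":"number"}},"required":["motion"]}

```bash
mkdir -p pics; cat > h.py <<'E'
import numpy as np, cv2, json
from scipy.spatial.transform import Rotation as R
from workcell import env
def grab(name):
    s=env.state(); g=env.grab_frame(name); im=g["frame"]
    f=im.shape[0]/2/np.tan(np.radians(g["vertical_fov"])/2)
    K=np.array([[f,0,g["cx"]],[0,f,g["cy"]],[0,0,1.]])
    if "T_tool_cam" in g:
        T=np.eye(4); T[:3,:3]=R.from_euler('xyz',s["ee_rot"],degrees=True).as_matrix(); T[:3,3]=s["ee_pos"]
        T=T@np.array(g["T_tool_cam"]); Rc=T[:3,:3].T; c=T[:3,3]
    else:
        Rc=cv2.Rodrigues(np.array(g["rvec"],float))[0]; c=-Rc.T@np.array(g["tvec"],float).ravel()
    return dict(im=im,K=K,R=Rc,c=c)
def onplane(v,uv,z):
    uv=np.atleast_2d(uv).astype(float)
    d=np.c_[uv,np.ones(len(uv))]@np.linalg.inv(v["K"]).T@v["R"]
    return v["c"]+d*((z-v["c"][2])/d[:,2])[:,None]
def proj(v,P):
    p=(np.atleast_2d(P)-v["c"])@v["R"].T@v["K"].T
    return p[:,:2]/p[:,2:]
def save(v,name,crop=None,s=1):
    im=v["im"]
    if crop: x0,y0,x1,y1=crop; im=im[y0:y1,x0:x1]
    cv2.imwrite("pics/"+name,cv2.resize(im[:,:,::-1],None,fx=s,fy=s,interpolation=cv2.INTER_CUBIC))
E
python3 - <<'E'
from h import *
a=grab("scene");b=grab("top")
save(a,"s.png",s=1.5);save(b,"t.png",s=1.5)
print(env.state()); print(a["c"],b["c"],b["K"])
E
```

```text
{'time_s': 0.1, 'qpos': array([-6.93831761e+01,  1.83498143e+01,  8.96986242e+01, -6.71972902e-04,
        7.20447060e+01, -1.14483197e+00]), 'qvel': array([ 0.01182108, -0.05154877, -0.14514743,  0.02035956,  0.0424896 ,
       -0.05566534]), 'effort': array([-1.70272920e-04, -4.13334131e+01, -2.32510149e+01,  7.27853319e-02,
        4.22440551e-02, -5.86361875e-05]), 'ee_pos': array([ 213.02890359, -533.60029874,  213.19131686]), 'ee_rot': array([-1.79906861e+02, -1.22222284e-03,  2.17618625e+01]), 'force': array([ 0.59766486, -0.46122509,  0.24576701]), 'torque': array([-0.03225666, -0.00093385,  0.02325825]), 'gripper_force': 0.0, 'gripper_width': 91.46935903367725}
[821.54210588 520.58032439 926.44942708] [ 433.19416509   26.59032909 1016.18886221] [[454.81279143   0.         261.57183415]
 [  0.         454.81279143 192.08553164]
 [  0.           0.           1.        ]]
```

View pics/t.png

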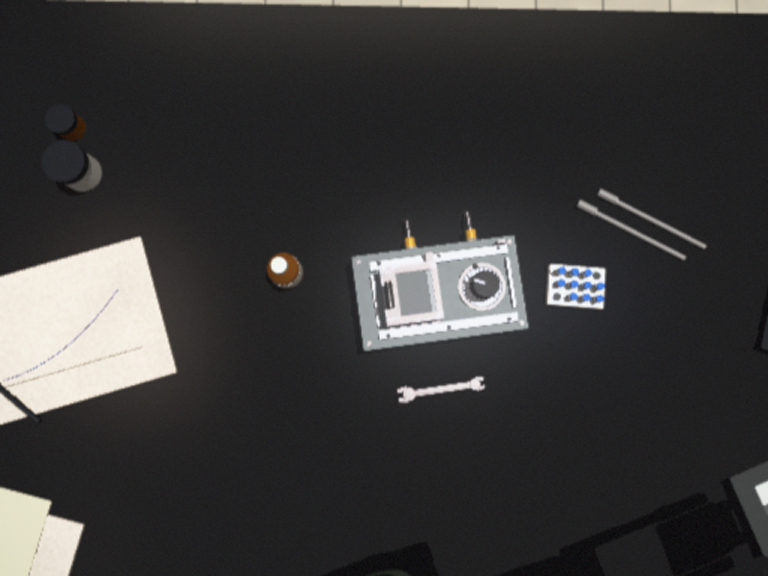

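View pics/s.png

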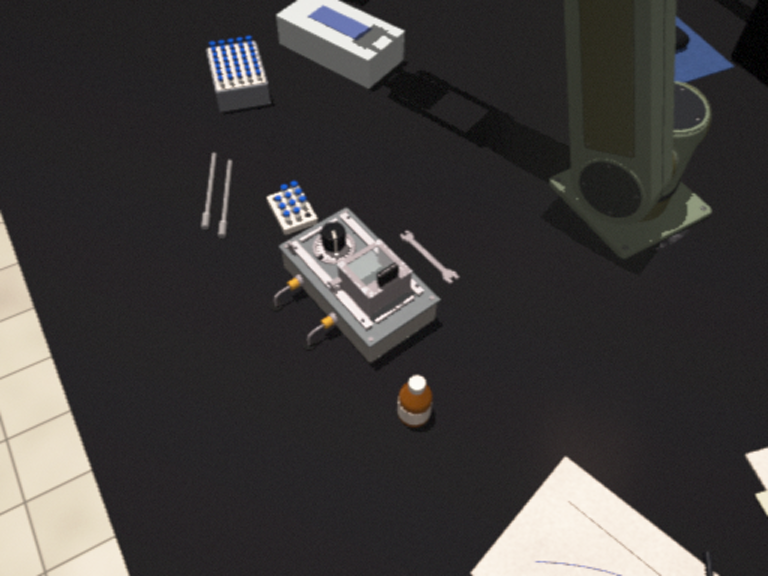

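The top view shows the module (view pixel corners 353,256; 515,236; 527,327; 364,350). The knob is near (481,287), the bottle at (285,268), the rack at (577,286) and the wrench at (441,389).

```bash
python3 - <<'E'
from h import *
b=grab("top")
c=np.array([[353,256],[515,236],[527,327],[364,350]])/1.5
P=onplane(b,c,60);print(P.round(1))
print(P.mean(0), [np.linalg.norm(P[i]-P[i-1]).round(1) for i in range(4)])
for e in (P[0]-P[1],P[3]-P[2]): print(np.degrees(np.arctan2(-e[0],e[1])))
print("knob",onplane(b,np.array([[481,287]])/1.5,98)," tab",onplane(b,np.array([[389,294]])/1.5,140))
save(b,"tc.png",(225,145,365,245),5)
v=grab("wrist");print(v["c"],v["R"][2])
print(env.grab_frame("wrist")["T_tool_cam"])
E
```

```text
[[ 568.9   68.6   60. ]
 [ 600.7 -161.2   60. ]
 [ 471.5 -177.3   60. ]
 [ 436.8   51.    60. ]]
[519.4662382  -54.73503175  60.        ] [np.float64(133.3), np.float64(231.9), np.float64(130.1), np.float64(231.0)]
7.881543099834463
8.654593648191302
knob [[ 523.43786963 -107.11011712   98.        ]]  tab [[508.72767657  17.86268506 140.        ]]
[ 281.32020449 -507.29895417  383.29161539] [-0.24096846 -0.09443621 -0.96592754]
[[ 7.60126507e-05 -9.65918920e-01 -2.58844806e-01  7.31762358e+01]
 [ 9.99999921e-01  1.74149952e-04 -3.56206062e-04  5.89972157e-01]
 [ 3.89143986e-04 -2.58844759e-01  9.65918858e-01 -1.69963091e+02]
 [ 0.00000000e+00  0.00000000e+00  0.00000000e+00  1.00000000e+00]]
```

View pics/tc.png

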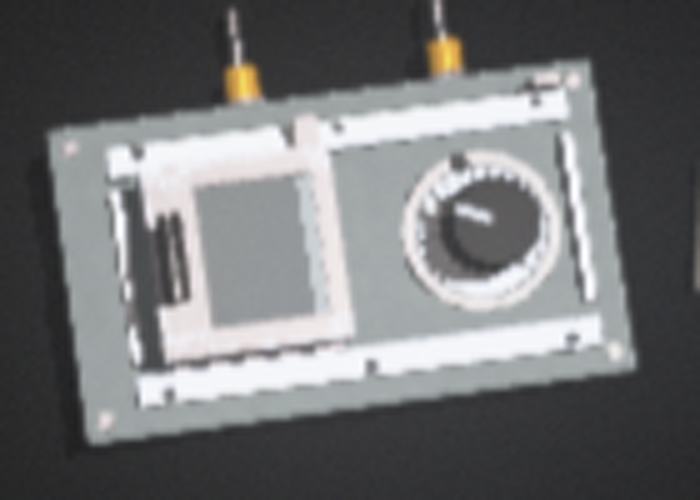

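The crop shows the knob pointer (from 487,218 to 460,208) about 70° CCW of image up. The black marker at (459,160) is about 18° CCW of it. Next I bring the wrist camera over the knob.

Call:
send_rows([
  {"tx":0.09,"ty":-0.055,"tz":0.003,"gripper":-1},
  {"tx":0.09,"ty":-0.055,"tz":0.003,"gripper":-1},
  {"tx":0.09,"ty":-0.055,"tz":0.003,"gripper":-1},
  {"tx":0.09,"ty":-0.055,"tz":0.003,"gripper":-1},
  {"tx":0.09,"ty":-0.055,"tz":0.003,"gripper":-1},
  {"tx":0.09,"ty":-0.055,"tz":0.003,"gripper":-1},
  {"tx":0.09,"ty":-0.055,"tz":0.003,"gripper":-1},
  {"tx":0.09,"ty":-0.055,"tz":0.003,"gripper":-1},
  {"tx":0.09,"ty":-0.055,"tz":0.003,"gripper":-1},
  {"tx":0.09,"ty":-0.055,"tz":0.003,"gripper":-1},
])

```text
invalid input at $.motion[0]: expected keys tx, ty, tz, rx, ry, rz, gripper
```

Call:
send_rows([
  {"rz":-0.25,"gripper":-1},
  {"rz":-0.25,"gripper":-1},
  {"rz":-0.25,"gripper":-1},
  {"rz":-0.25,"gripper":-1},
  {"rz":-0.25,"gripper":-1},
  {"gripper":-1},
  {"gripper":-1},
])

```text
invalid input at $.motion[0]: expected keys tx, ty, tz, rx, ry, rz, gripper
```

```bash
python3 - <<'E'
from h import *
v=grab("wrist"); np.save("v.npy",v,allow_pickle=True); save(v,"w.png",s=1.5)
print(env.state()["ee_pos"],v["K"])
E
```

```text
[ 213.11392933 -533.90974826  213.68618883] [[325.1227023    0.         256.57646296]
 [  0.         325.1227023  196.51668149]
 [  0.           0.           1.        ]]
```

View pics/w.png

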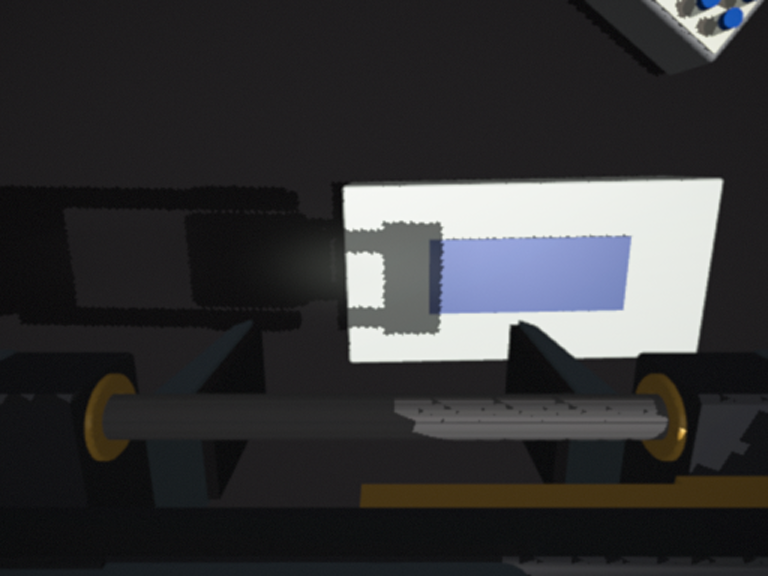

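The wrist view is still at the start pose, because the rows were refused: all keys are needed. Fingertips are at view (240,330) and (515,330), so I'll keep the knob above row 300.

Call:
send_rows([
  {"tx":0.083,"ty":-0.05,"tz":0.002,"rx":0,"ry":0,"rz":0,"gripper":-1},
  {"tx":0.083,"ty":-0.05,"tz":0.002,"rx":0,"ry":0,"rz":0,"gripper":-1},
  {"tx":0.083,"ty":-0.05,"tz":0.002,"rx":0,"ry":0,"rz":0,"gripper":-1},
  {"tx":0.083,"ty":-0.05,"tz":0.002,"rx":0,"ry":0,"rz":0,"gripper":-1},
  {"tx":0.083,"ty":-0.05,"tz":0.002,"rx":0,"ry":0,"rz":0,"gripper":-1},
  {"tx":0.083,"ty":-0.05,"tz":0.002,"rx":0,"ry":0,"rz":0,"gripper":-1},
  {"tx":0.083,"ty":-0.05,"tz":0.002,"rx":0,"ry":0,"rz":0,"gripper":-1},
  {"tx":0.083,"ty":-0.05,"tz":0.002,"rx":0,"ry":0,"rz":0,"gripper":-1},
  {"tx":0.083,"ty":-0.05,"tz":0.002,"rx":0,"ry":0,"rz":0,"gripper":-1},
  {"tx":0.083,"ty":-0.05,"tz":0.002,"rx":0,"ry":0,"rz":0,"gripper":-1},
])

```text
time_s: 1.55
ee_pos: [506.8, -146.7, 204.0]
ee_rot: [180.0, -0.0, 21.8]
force: [0.1, -0.5, 0.3]
gripper_width: 91.0
gripper_force: 0.0
```

Call:
send_rows([
  {"tx":0,"ty":0,"tz":0,"rx":0,"ry":0,"rz":-0.25,"gripper":-0.4},
  {"tx":0,"ty":0,"tz":0,"rx":0,"ry":0,"rz":-0.25,"gripper":-0.4},
  {"tx":0,"ty":0,"tz":0,"rx":0,"ry":0,"rz":-0.25,"gripper":-0.4},
  {"tx":0,"ty":0,"tz":0,"rx":0,"ry":0,"rz":-0.25,"gripper":-0.4},
  {"tx":0,"ty":0,"tz":0,"rx":0,"ry":0,"rz":-0.25,"gripper":-0.4},
  {"tx":0,"ty":0,"tz":0,"rx":0,"ry":0,"rz":0,"gripper":-0.4},
  {"tx":0,"ty":0,"tz":0,"rx":0,"ry":0,"rz":0,"gripper":-0.4},
  {"tx":0,"ty":0,"tz":0,"rx":0,"ry":0,"rz":0,"gripper":-0.4},
])

```text
time_s: 2.55
ee_pos: [505.9, -148.0, 203.9]
ee_rot: [180.0, 0.0, 59.2]
force: [0.2, -0.0, 0.7]
gripper_width: 63.5
gripper_force: 0.0
```

```bash
python3 - <<'E'
from h import *
v=grab("wrist"); np.save("v.npy",v,allow_pickle=True); save(v,"w2.png",s=1.5)
s=env.state();print(s["time_s"],s["ee_pos"],s["ee_rot"],s["qpos"],s["gripper_width"])
E
```

```text
2.6 [ 505.92149573 -148.02311539  203.94134603] [1.79996769e+02 2.96584678e-03 5.92128714e+01] [-1.75562487e+01  1.43976108e+01  9.67447999e+01 -3.88840278e-03
  6.88551230e+01  1.32322824e+01] 64.13891675245607
```

View pics/w2.png

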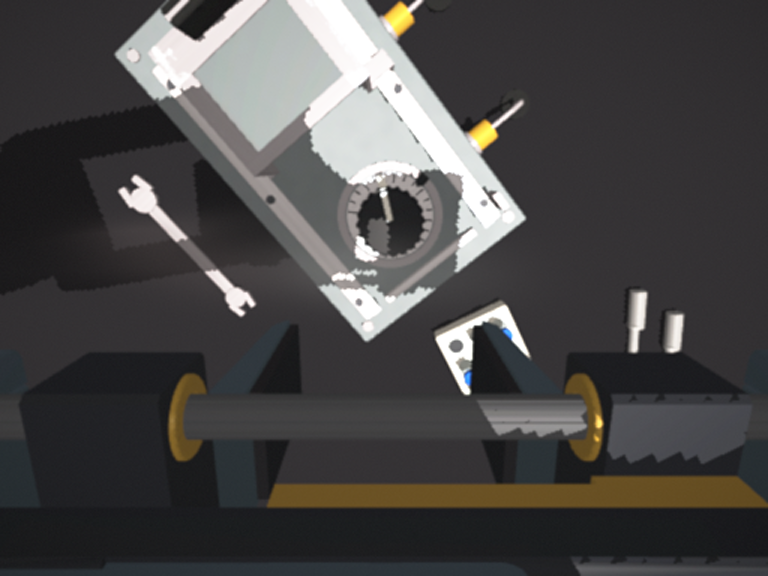

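The wrist view shows the deck corners at view (117,54), (524,217) and (367,341). The knob is at (390,215), its white pointer is up and slightly left, and the black marker is at (422,178). I'll zoom in.

```bash
python3 - <<'E'
from h import *
v=np.load("v.npy",allow_pickle=True).item()
save(v,"w3.png",(220,98,310,188),6.6667)
P=onplane(v,np.array([[117,54],[524,217],[367,341]])/1.5,60);print(P.round(1))
C=(P[0]+P[1])/2 if False else None
y=P[2]; 
for a,b in ((0,2),(2,1),): print(P[b]-P[a],np.linalg.norm(P[b]-P[a]))
E
```

```text
[[ 440.3   48.7   60. ]
 [ 603.3 -159.3   60. ]
 [ 473.4 -179.9   60. ]]
[  33.08492533 -228.59044525    0.        ] 230.9723012468619
[129.95759048  20.5331614    0.        ] 131.56970031119627
```

View pics/w3.png

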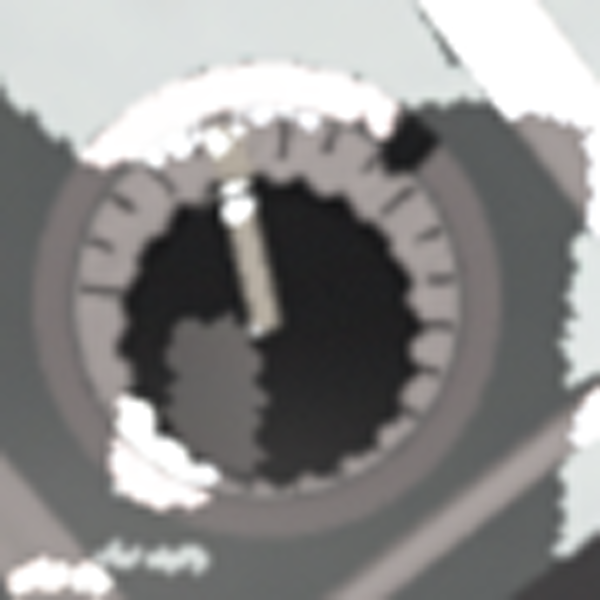

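The crop shows the pointer line from (265,328) to (237,205), the nose at (228,145), the marker wedge at (405,145) and the ring centred near (268,300).

```bash
python3 - <<'E'
from h import *
v=np.load("v.npy",allow_pickle=True).item()
q=lambda x,y:np.array([x,y])/6.6667+[220,98]-0.0
ring=onplane(v,q(268,300),64)[0]; print("ring",ring)
top=onplane(v,q(268,333),102)[0]; print("knob top",top)
ax=np.array([530.6,-114.7,0]); print((proj(v,ax+[0,0,64])-[220,98])*6.667,(proj(v,ax+[0,0,102])-[220,98])*6.667)
m=onplane(v,q(408,143),66)[0]; n=onplane(v,q(228,150),64)[0]
a,b=onplane(v,q(265,328),102)[0],onplane(v,q(237,205),102)[0]
ang=lambda d:np.degrees(np.arctan2(d[1],d[0])).round(1)
for c in (ring,ax): print("marker",ang(m-c),np.linalg.norm((m-c)[:2]),"nose",ang(n-c),np.linalg.norm((n-c)[:2]),"line end",ang(b-c))
print("line",ang(b-a))
E
```

```text
ring [ 530.91792398 -113.86642431   64.        ]
knob top [ 530.40586401 -113.94672068  102.        ]
[[269.07743459 306.26123302]] [[272.42131428 337.41920357]]
marker 17.6 29.042566212538368 nose 74.4 21.468590974846986 line end 74.7
marker 19.0 29.606164647526942 nose 74.2 22.35709010265928 line end 74.4
line 72.2
```

Call:
send_rows([
  {"tx":0.042,"ty":0.004,"tz":0,"rx":0,"ry":0,"rz":0,"gripper":-0.4},
  {"tx":0.042,"ty":0.004,"tz":0,"rx":0,"ry":0,"rz":0,"gripper":-0.4},
  {"tx":0,"ty":0,"tz":0.05,"rx":0,"ry":0,"rz":0,"gripper":-0.4},
  {"tx":0,"ty":0,"tz":0.05,"rx":0,"ry":0,"rz":0,"gripper":-0.4},
  {"tx":0,"ty":0,"tz":0.05,"rx":0,"ry":0,"rz":0,"gripper":-0.4},
  {"tx":0,"ty":0,"tz":0.05,"rx":0,"ry":0,"rz":0,"gripper":-0.4},
  {"tx":0,"ty":0,"tz":0.034,"rx":0,"ry":0,"rz":0,"gripper":-0.4},
  {"tx":0,"ty":0,"tz":0.02,"rx":0,"ry":0,"rz":0,"gripper":-0.4},
  {"tx":0,"ty":0,"tz":0,"rx":0,"ry":0,"rz":0,"gripper":-0.4},
])

```text
time_s: 3.72
ee_pos: [531.0, -113.2, 76.4]
ee_rot: [-179.9, 0.0, 59.3]
force: [0.4, 0.2, 0.3]
gripper_width: 63.8
gripper_force: 0.0
```

Call:
send_rows([
  {"tx":0,"ty":0,"tz":0,"rx":0,"ry":0,"rz":0,"gripper":1},
  {"tx":0,"ty":0,"tz":0,"rx":0,"ry":0,"rz":0,"gripper":1},
  {"tx":0,"ty":0,"tz":0,"rx":0,"ry":0,"rz":0,"gripper":1},
  {"tx":0,"ty":0,"tz":0,"rx":0,"ry":0,"rz":0,"gripper":1},
  {"tx":0,"ty":0,"tz":0,"rx":0,"ry":0,"rz":0,"gripper":1},
  {"tx":0,"ty":0,"tz":0,"rx":0,"ry":0,"rz":0,"gripper":1},
], grip_force=15)

```text
time_s: 4.47
ee_pos: [530.0, -113.4, 77.4]
ee_rot: [-179.9, -0.0, 59.2]
force: [-4.1, 2.4, 6.3]
gripper_width: 36.6
gripper_force: 15.0
```

Call:
send_rows([
  {"tx":0,"ty":0,"tz":0,"rx":0,"ry":0,"rz":0.2,"gripper":1},
  {"tx":0,"ty":0,"tz":0,"rx":0,"ry":0,"rz":0.2,"gripper":1},
  {"tx":0,"ty":0,"tz":0,"rx":0,"ry":0,"rz":0.2,"gripper":1},
  {"tx":0,"ty":0,"tz":0,"rx":0,"ry":0,"rz":0.2,"gripper":1},
  {"tx":0,"ty":0,"tz":0,"rx":0,"ry":0,"rz":0.2,"gripper":1},
  {"tx":0,"ty":0,"tz":0,"rx":0,"ry":0,"rz":0.2,"gripper":1},
  {"tx":0,"ty":0,"tz":0,"rx":0,"ry":0,"rz":0.2,"gripper":1},
  {"tx":0,"ty":0,"tz":0,"rx":0,"ry":0,"rz":0.2,"gripper":1},
  {"tx":0,"ty":0,"tz":0,"rx":0,"ry":0,"rz":0.2,"gripper":1},
  {"tx":0,"ty":0,"tz":0,"rx":0,"ry":0,"rz":0.067,"gripper":1},
  {"tx":0,"ty":0,"tz":0,"rx":0,"ry":0,"rz":0,"gripper":1},
  {"tx":0,"ty":0,"tz":0,"rx":0,"ry":0,"rz":0,"gripper":1},
])

```text
time_s: 5.98
ee_pos: [530.4, -114.0, 77.4]
ee_rot: [180.0, 0.0, 3.3]
force: [-3.7, 0.4, 5.4]
gripper_width: 36.7
gripper_force: 15.0
```

Call:
send_rows([
  {"tx":0,"ty":0,"tz":0,"rx":0,"ry":0,"rz":0,"gripper":-0.4},
  {"tx":0,"ty":0,"tz":0,"rx":0,"ry":0,"rz":0,"gripper":-0.4},
  {"tx":0,"ty":0,"tz":0,"rx":0,"ry":0,"rz":0,"gripper":-0.4},
  {"tx":0,"ty":0,"tz":-0.05,"rx":0,"ry":0,"rz":0,"gripper":-0.4},
  {"tx":0,"ty":0,"tz":-0.05,"rx":0,"ry":0,"rz":0,"gripper":-0.4},
  {"tx":0,"ty":0,"tz":-0.05,"rx":0,"ry":0,"rz":0,"gripper":-0.4},
  {"tx":-0.04,"ty":0,"tz":-0.05,"rx":0,"ry":0,"rz":0,"gripper":-0.4},
  {"tx":-0.04,"ty":0,"tz":-0.05,"rx":0,"ry":0,"rz":0,"gripper":-0.4},
  {"tx":0,"ty":0,"tz":0,"rx":0,"ry":0,"rz":0,"gripper":-0.4},
  {"tx":0,"ty":0,"tz":0,"rx":0,"ry":0,"rz":0,"gripper":-0.4},
])

```text
time_s: 7.22
ee_pos: [491.1, -116.2, 201.3]
ee_rot: [-180.0, 0.0, 3.3]
force: [-0.1, -0.2, -0.6]
gripper_width: 63.7
gripper_force: 0.0
```

```bash
python3 - <<'E'
from h import *
v=grab("wrist"); np.save("v2.npy",v,allow_pickle=True)
u=proj(v,[530.7,-114,80])[0].astype(int); o=u-45; print(o)
save(v,"w4.png",(*o,*(o+90)),6.6667)
for z in(64,102): print((proj(v,[530.7,-114,z])-o)*6.6667)
print(env.state()["ee_rot"],env.state()["ee_pos"])
E
```

```text
[211 103]
[[301.83988653 289.58802583]]
[[301.43686403 323.39153408]]
[-1.79980588e+02  6.66152647e-02  3.25916099e+00] [ 490.96805459 -116.1109087   200.93377689]
```

View pics/w4.png

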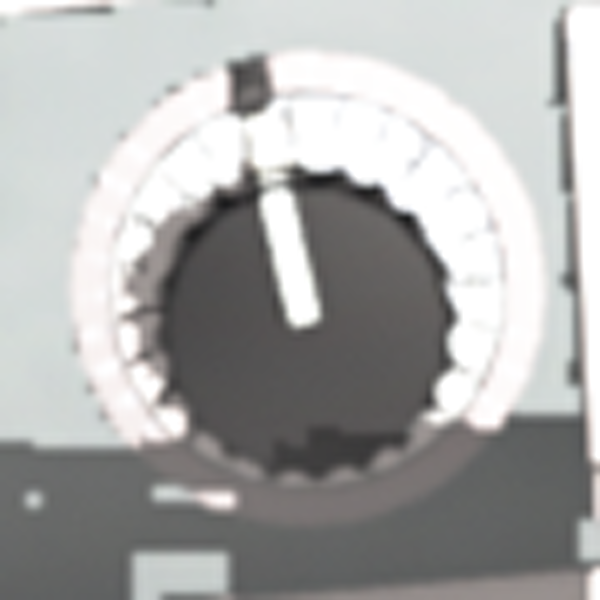

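The pointer (305,322 to 275,192) now points nearly at the marker (249,83). I'll compute the remainder.

```bash
python3 - <<'E'
from h import *
v=np.load("v2.npy",allow_pickle=True).item(); o=np.array([211,103])
g=cv2.cvtColor(v["im"],cv2.COLOR_RGB2GRAY).astype(float)
ang=lambda d:np.degrees(np.arctan2(d[1],d[0])).round(2)
# pointer: white pixels inside the dark top
c=proj(v,[530.7,-114,102])[0]; yy,xx=np.mgrid[:384,:512]
m=(np.hypot(xx-c[0],yy-c[1])<20)&(g>150)
n,l,st,ce=cv2.connectedComponentsWithStats(m.astype(np.uint8)); print(st,ce)
k=max(range(1,n),key=lambda i:st[i,4]); y,x=np.where(l==k)
W=onplane(v,np.c_[x,y],102)[:,:2]; w=W-W.mean(0); d=np.linalg.svd(w)[2][0]; d*=np.sign(d[0])
print("line PCA",ang(d),"centroid",W.mean(0))
# marker: dark pixels near expected place
u=o+np.array([249,83])/6.667
m=(np.hypot(xx-u[0],yy-u[1])<6)&(g<140); y,x=np.where(m); wt=140-g[m]
M=onplane(v,[[np.average(x,weights=wt),np.average(y,weights=wt)]],66)[0,:2]
for q in [(310,287),(306,287),(302,289)]:
    cc=onplane(v,o+np.array(q)/6.667,64)[0,:2]; print(cc,"marker",ang(M-cc),np.linalg.norm(M-cc),"linecentroid",ang(W.mean(0)-cc))
print(m.sum())
nose=onplane(v,o+np.array([254,125])/6.667,64)[0,:2]; print(ang(M-W.mean(0)), "nose",nose,M)
E
```

```text
[[     0      0    512    384 196501]
 [   250    132      9     20    107]] [[255.50073028 191.52723905]
 [254.1588785  141.47663551]]
line PCA 15.74 centroid [ 538.78556198 -111.85688171]
[ 531.12906268 -115.12535901] marker 20.82 29.317807950435256 linecentroid 23.12
[ 531.09701896 -114.56267933] marker 19.77 29.152687199725584 linecentroid 19.39
[ 530.78526202 -114.01585282] marker 18.55 29.267707943089142 linecentroid 15.1
42
19.91 nose [ 552.91155891 -106.1156303 ] [ 558.53190196 -104.70335045]
```

Call:
send_rows([
  {"tx":-0.033,"ty":0,"tz":0.03,"rx":0,"ry":0,"rz":0,"gripper":-0.4},
  {"tx":-0.033,"ty":0,"tz":0.03,"rx":0,"ry":0,"rz":0,"gripper":-0.4},
  {"tx":0,"ty":0,"tz":0.04,"rx":0,"ry":0,"rz":0,"gripper":-0.4},
  {"tx":0,"ty":0,"tz":0.04,"rx":0,"ry":0,"rz":0,"gripper":-0.4},
  {"tx":0,"ty":0,"tz":0.04,"rx":0,"ry":0,"rz":0,"gripper":-0.4},
  {"tx":0,"ty":0,"tz":0,"rx":0,"ry":0,"rz":0,"gripper":-0.4},
  {"tx":0,"ty":0,"tz":0,"rx":0,"ry":0,"rz":0,"gripper":-0.4},
  {"tx":0,"ty":0,"tz":0,"rx":0,"ry":0,"rz":0,"gripper":-0.4},
])

```text
time_s: 8.28
ee_pos: [458.6, -118.2, 112.6]
ee_rot: [180.0, -0.1, 3.3]
force: [0.7, -0.1, -0.4]
gripper_width: 63.4
gripper_force: 0.0
```

```bash
python3 - <<'E'
from h import *
v=grab("wrist"); np.save("v3.npy",v,allow_pickle=True)
# rectified straight-down view: plane z=66, 0.1 mm/px
c=np.array([530.7,-114.3]); n=35
W=[[c[0]+n,c[1]+n,66],[c[0]+n,c[1]-n,66],[c[0]-n,c[1]-n,66],[c[0]-n,c[1]+n,66]]
p=proj(v,W); print(p.round(1), v["c"])
H=cv2.getPerspectiveTransform(p.astype(np.float32),np.float32([[0,0],[600,0],[600,600],[0,600]]))
im=cv2.warpPerspective(v["im"],H,(600,600),flags=cv2.INTER_CUBIC)
cv2.imwrite("pics/r.png",im[:,:,::-1])
E
```

```text
[[202.6  49.3]
 [315.9  56.3]
 [305.1 168. ]
 [201.1 162.1]] [ 531.65240029 -114.46435383  282.62527858]
```

View pics/r.png

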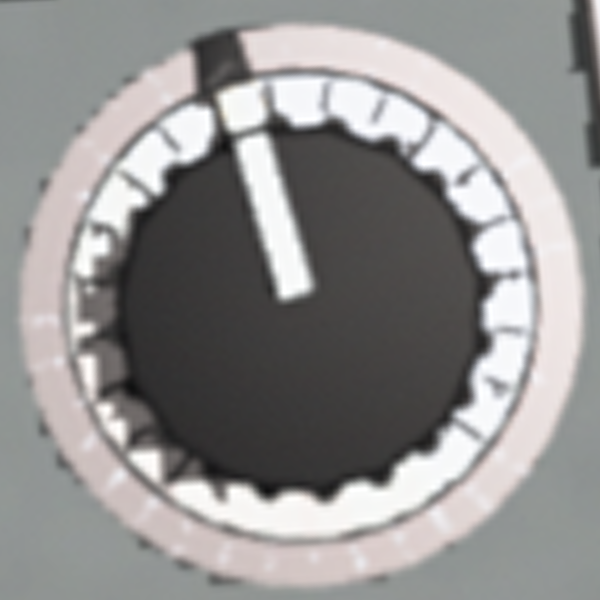

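The rectified view shows the ring centred near (302,306), the marker at (219,60) and the pointer from (295,296) to (250,138). It looks about 2° short, so I'll fit it numerically.

```bash
cat > fit.py <<'E'
from h import *
def fit(im):
    g=cv2.cvtColor(im,cv2.COLOR_RGB2GRAY); sat=cv2.cvtColor(im,cv2.COLOR_RGB2HSV)[...,1]
    yy,xx=np.mgrid[:600,:600]; a=lambda d:np.degrees(np.arctan2(-d[0],-d[1])).round(2)
    r=np.hypot(xx-302,yy-306)
    # black knob + white pointer
    big=lambda m:(lambda n,l,s,c:l==1+np.argmax(s[1:,4]))(*cv2.connectedComponentsWithStats(m.astype(np.uint8)))
    ring=[]
    for t in np.radians(np.arange(0,360,2)):
        rr=np.arange(215,255,.5); px=302+rr*np.cos(t); py=306+rr*np.sin(t)
        s=cv2.remap(g,px[None].astype(np.float32),py[None].astype(np.float32),1)[0]; i=s.argmin()
        ring.append([px[i],py[i]])
    (cx,cy),ax,_=cv2.fitEllipse(np.float32(ring)); c=np.array([cx,cy]); print("ring",c,ax)
    k=big((g<110)&(r<215)); h=cv2.convexHull(np.argwhere(k)[:,::-1].astype(np.int32)); (kx,ky),kax,_=cv2.fitEllipse(h); print("knob",kx,ky,kax)
    p=big((g>150)&(np.hypot(xx-kx,yy-ky)<170)); y,x=np.where(p); P=np.c_[x,y]
    d=cv2.fitLine(P.astype(np.float32),cv2.DIST_L2,0,.01,.01).ravel()[:2]; d*=-np.sign(d[1])
    print("line",a(d),"knob ctr->line",a(P.mean(0)-[kx,ky]),P.mean(0))
    m=big((g<120)&(r>235)&(r<278)&(xx>100)&(xx<400)&(yy<200)); M=np.argwhere(m).mean(0)[::-1]
    print("marker",a(M-c),M,m.sum(), np.linalg.norm(M-c)*70/600)
    return c,M
E
python3 - <<'E'
from fit import *
c,M=fit(cv2.imread("pics/r.png")[:,:,::-1].copy())
E
```

```text
ring [303.93408203 304.45861816] (459.0457458496094, 474.3221740722656)
knob 291.9398498535156 310.14593505859375 (390.06396484375, 408.99456787109375)
line 16.57 knob ctr->line 10.71 [274.92864865 220.2245045 ]
marker 19.38 [219.63881521  64.81962865] 2262 29.637131027598212
```

Call:
send_rows([
  {"tx":0.048,"ty":0,"tz":0,"rx":0,"ry":0,"rz":0,"gripper":-0.4},
  {"tx":0.048,"ty":0,"tz":0,"rx":0,"ry":0,"rz":0,"gripper":-0.4},
  {"tx":0.048,"ty":0,"tz":0,"rx":0,"ry":0,"rz":0,"gripper":-0.4},
  {"tx":0,"ty":0,"tz":0.035,"rx":0,"ry":0,"rz":0,"gripper":-0.4},
  {"tx":0,"ty":0,"tz":0.035,"rx":0,"ry":0,"rz":0,"gripper":-0.4},
  {"tx":0,"ty":0,"tz":0,"rx":0,"ry":0,"rz":0,"gripper":1},
  {"tx":0,"ty":0,"tz":0,"rx":0,"ry":0,"rz":0,"gripper":1},
  {"tx":0,"ty":0,"tz":0,"rx":0,"ry":0,"rz":0,"gripper":1},
  {"tx":0,"ty":0,"tz":0,"rx":0,"ry":0,"rz":0,"gripper":1},
  {"tx":0,"ty":0,"tz":0,"rx":0,"ry":0,"rz":0,"gripper":1},
  {"tx":0,"ty":0,"tz":0,"rx":0,"ry":0,"rz":0,"gripper":1},
])

```text
time_s: 9.7
ee_pos: [530.5, -114.0, 77.9]
ee_rot: [180.0, -0.1, 3.2]
force: [-0.7, 0.8, 5.7]
gripper_width: 37.0
gripper_force: 15.0
```

Call:
send_rows([
  {"tx":0,"ty":0,"tz":0,"rx":0,"ry":0,"rz":-0.083,"gripper":1},
  {"tx":0,"ty":0,"tz":0,"rx":0,"ry":0,"rz":0,"gripper":1},
  {"tx":0,"ty":0,"tz":0,"rx":0,"ry":0,"rz":0,"gripper":1},
])

```text
time_s: 10.07
ee_pos: [530.5, -114.0, 77.9]
ee_rot: [180.0, -0.1, 5.7]
force: [-1.3, 1.3, 5.6]
gripper_width: 36.7
gripper_force: 15.0
```

Call:
send_rows([
  {"tx":0,"ty":0,"tz":0,"rx":0,"ry":0,"rz":0,"gripper":-0.4},
  {"tx":0,"ty":0,"tz":0,"rx":0,"ry":0,"rz":0,"gripper":-0.4},
  {"tx":0,"ty":0,"tz":0,"rx":0,"ry":0,"rz":0,"gripper":-0.4},
  {"tx":0,"ty":0,"tz":-0.035,"rx":0,"ry":0,"rz":0,"gripper":-0.4},
  {"tx":0,"ty":0,"tz":-0.035,"rx":0,"ry":0,"rz":0,"gripper":-0.4},
  {"tx":-0.048,"ty":0,"tz":0,"rx":0,"ry":0,"rz":0,"gripper":-0.4},
  {"tx":-0.048,"ty":0,"tz":0,"rx":0,"ry":0,"rz":0,"gripper":-0.4},
  {"tx":-0.048,"ty":0,"tz":0,"rx":0,"ry":0,"rz":0,"gripper":-0.4},
  {"tx":0,"ty":0,"tz":0,"rx":0,"ry":0,"rz":0,"gripper":-0.4},
  {"tx":0,"ty":0,"tz":0,"rx":0,"ry":0,"rz":0,"gripper":-0.4},
])

```text
time_s: 11.32
ee_pos: [459.4, -121.4, 112.2]
ee_rot: [180.0, -0.1, 5.7]
force: [0.3, -0.4, -0.1]
gripper_width: 63.9
gripper_force: 0.0
```

```bash
python3 - <<'E'
from fit import *
v=grab("wrist"); np.save("v4.npy",v,allow_pickle=True)
c=np.array([530.7,-114.3]); n=35
W=[[c[0]+n,c[1]+n,66],[c[0]+n,c[1]-n,66],[c[0]-n,c[1]-n,66],[c[0]-n,c[1]+n,66]]
p=proj(v,W); H=cv2.getPerspectiveTransform(p.astype(np.float32),np.float32([[0,0],[600,0],[600,600],[0,600]]))
im=cv2.warpPerspective(v["im"],H,(600,600),flags=cv2.INTER_CUBIC)
cv2.imwrite("pics/r2.png",im[:,:,::-1]); fit(im)
E
```

```text
ring [303.15853882 304.33599854] (460.7787170410156, 473.72991943359375)
knob 291.1860046386719 309.15045166015625 (394.5117492675781, 407.2616271972656)
line 19.08 knob ctr->line 13.1 [270.73412769 221.25573537]
marker 19.1 [220.15485327  64.56975169] 2215 29.601500440594574
```

View pics/r2.png

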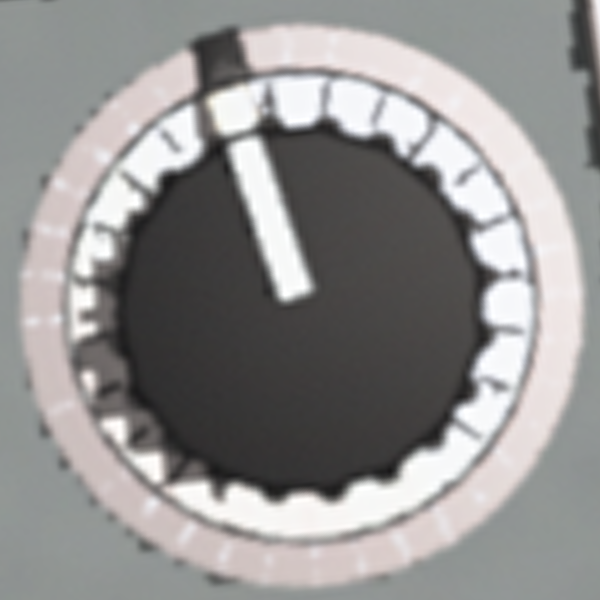

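The pointer (19.1°) now matches the marker (19.1°). Next is the guard tab, at about world (511,18).

Call:
send_rows([
  {"tx":0,"ty":0,"tz":-0.058,"rx":0,"ry":0,"rz":-0.045,"gripper":-0.4},
  {"tx":0,"ty":0,"tz":-0.058,"rx":0,"ry":0,"rz":-0.045,"gripper":-0.4},
  {"tx":0.036,"ty":-0.065,"tz":0,"rx":0,"ry":0,"rz":0,"gripper":-0.4},
  {"tx":0.036,"ty":-0.065,"tz":0,"rx":0,"ry":0,"rz":0,"gripper":-0.4},
  {"tx":0.036,"ty":-0.065,"tz":0,"rx":0,"ry":0,"rz":0,"gripper":-0.4},
  {"tx":0.036,"ty":-0.065,"tz":0,"rx":0,"ry":0,"rz":0,"gripper":-0.4},
  {"tx":0,"ty":0,"tz":0,"rx":0,"ry":0,"rz":0,"gripper":-0.4},
  {"tx":0,"ty":0,"tz":0.04,"rx":0,"ry":0,"rz":0,"gripper":-0.4},
  {"tx":0,"ty":0,"tz":0.04,"rx":0,"ry":0,"rz":0,"gripper":-0.4},
  {"tx":0,"ty":0,"tz":0.02,"rx":0,"ry":0,"rz":0,"gripper":-0.4},
  {"tx":0,"ty":0,"tz":0,"rx":0,"ry":0,"rz":0,"gripper":-0.4},
  {"tx":0,"ty":0,"tz":0,"rx":0,"ry":0,"rz":0,"gripper":-0.4},
])

```text
time_s: 12.88
ee_pos: [511.0, 17.7, 120.6]
ee_rot: [180.0, -0.1, 8.4]
force: [-0.6, -0.1, -0.7]
gripper_width: 64.0
gripper_force: 0.0
```

Call:
send_rows([
  {"tx":0,"ty":0,"tz":0,"rx":0,"ry":0,"rz":0,"gripper":1},
  {"tx":0,"ty":0,"tz":0,"rx":0,"ry":0,"rz":0,"gripper":1},
  {"tx":0,"ty":0,"tz":0,"rx":0,"ry":0,"rz":0,"gripper":1},
  {"tx":0,"ty":0,"tz":0,"rx":0,"ry":0,"rz":0,"gripper":1},
  {"tx":0,"ty":0,"tz":0,"rx":0,"ry":0,"rz":0,"gripper":1},
  {"tx":0,"ty":0,"tz":0,"rx":0,"ry":0,"rz":0,"gripper":1},
  {"tx":0,"ty":0,"tz":0,"rx":0,"ry":0,"rz":0,"gripper":1},
], grip_force=20)

```text
time_s: 13.75
ee_pos: [510.3, 17.8, 119.9]
ee_rot: [180.0, 0.0, 8.4]
force: [0.2, -0.9, -0.4]
gripper_width: 9.8
gripper_force: 20.0
```

Call:
send_rows([
  {"tx":0,"ty":0.02,"tz":0,"rx":0,"ry":0,"rz":0,"gripper":1},
  {"tx":0,"ty":0.02,"tz":0,"rx":0,"ry":0,"rz":0,"gripper":1},
  {"tx":0,"ty":0.02,"tz":0,"rx":0,"ry":0,"rz":0,"gripper":1},
  {"tx":0,"ty":0.02,"tz":0,"rx":0,"ry":0,"rz":0,"gripper":1},
  {"tx":0,"ty":0.02,"tz":0,"rx":0,"ry":0,"rz":0,"gripper":1},
  {"tx":0,"ty":0.02,"tz":0,"rx":0,"ry":0,"rz":0,"gripper":1},
  {"tx":0,"ty":0.02,"tz":0,"rx":0,"ry":0,"rz":0,"gripper":1},
  {"tx":0,"ty":0.02,"tz":0,"rx":0,"ry":0,"rz":0,"gripper":1},
  {"tx":0,"ty":0.02,"tz":0,"rx":0,"ry":0,"rz":0,"gripper":1},
  {"tx":0,"ty":0,"tz":0,"rx":0,"ry":0,"rz":0,"gripper":1},
  {"tx":0,"ty":0,"tz":0,"rx":0,"ry":0,"rz":0,"gripper":1},
])

```text
time_s: 15.12
ee_pos: [523.6, -72.1, 119.9]
ee_rot: [179.9, 0.0, 8.5]
force: [-0.2, -3.6, 0.4]
gripper_width: 9.9
gripper_force: 20.0
```

Call:
send_rows([
  {"tx":0,"ty":0.006,"tz":0,"rx":0,"ry":0,"rz":0,"gripper":1},
  {"tx":0,"ty":0.006,"tz":0,"rx":0,"ry":0,"rz":0,"gripper":1},
  {"tx":0,"ty":0.006,"tz":0,"rx":0,"ry":0,"rz":0,"gripper":1},
  {"tx":0,"ty":0,"tz":0,"rx":0,"ry":0,"rz":0,"gripper":1},
  {"tx":0,"ty":0,"tz":0,"rx":0,"ry":0,"rz":0,"gripper":1},
])

```text
time_s: 15.75
ee_pos: [524.8, -80.1, 119.9]
ee_rot: [180.0, 0.0, 8.4]
force: [-0.5, 1.2, 0.1]
gripper_width: 9.8
gripper_force: 20.0
```

Call:
send_rows([
  {"tx":0,"ty":0.004,"tz":0,"rx":0,"ry":0,"rz":0,"gripper":1},
  {"tx":0,"ty":0.004,"tz":0,"rx":0,"ry":0,"rz":0,"gripper":1},
  {"tx":0,"ty":0,"tz":0,"rx":0,"ry":0,"rz":0,"gripper":1},
  {"tx":0,"ty":0,"tz":0,"rx":0,"ry":0,"rz":0,"gripper":1},
])

```text
time_s: 16.25
ee_pos: [525.4, -84.2, 119.9]
ee_rot: [180.0, 0.0, 8.4]
force: [-0.5, 1.4, 0.7]
gripper_width: 9.9
gripper_force: 20.0
```

Call:
send_rows([
  {"tx":0,"ty":0.002,"tz":0,"rx":0,"ry":0,"rz":0,"gripper":1},
  {"tx":0,"ty":0.002,"tz":0,"rx":0,"ry":0,"rz":0,"gripper":1},
  {"tx":0,"ty":0,"tz":0,"rx":0,"ry":0,"rz":0,"gripper":1},
  {"tx":0,"ty":0,"tz":0,"rx":0,"ry":0,"rz":0,"gripper":1},
])

```text
time_s: 16.75
ee_pos: [525.4, -84.4, 119.9]
ee_rot: [-179.8, 0.0, 8.4]
force: [-1.7, 7.2, 1.8]
gripper_width: 9.6
gripper_force: 20.0
```

Call:
send_rows([
  {"tx":0,"ty":0.003,"tz":0,"rx":0,"ry":0,"rz":0,"gripper":1},
  {"tx":0,"ty":0,"tz":0,"rx":0,"ry":0,"rz":0,"gripper":1},
  {"tx":0,"ty":0,"tz":0,"rx":0,"ry":0,"rz":0,"gripper":1},
])

```text
time_s: 17.12
ee_pos: [525.4, -84.4, 119.9]
ee_rot: [-179.7, 0.0, 8.4]
force: [-1.0, 12.7, 2.8]
gripper_width: 9.9
gripper_force: 20.0
```

Call:
send_rows([
  {"tx":0,"ty":0,"tz":0,"rx":0,"ry":0,"rz":0,"gripper":-0.4},
  {"tx":0,"ty":0,"tz":0,"rx":0,"ry":0,"rz":0,"gripper":-0.4},
  {"tx":0,"ty":0,"tz":0,"rx":0,"ry":0,"rz":0,"gripper":-0.4},
  {"tx":0,"ty":0,"tz":-0.05,"rx":0,"ry":0,"rz":0,"gripper":-0.4},
  {"tx":0,"ty":0,"tz":-0.05,"rx":0,"ry":0,"rz":0,"gripper":-0.4},
  {"tx":-0.06,"ty":0.03,"tz":-0.05,"rx":0,"ry":0,"rz":0,"gripper":-0.4},
  {"tx":-0.08,"ty":0.03,"tz":-0.02,"rx":0,"ry":0,"rz":0,"gripper":-0.4},
  {"tx":0,"ty":0,"tz":0,"rx":0,"ry":0,"rz":0,"gripper":-0.4},
  {"tx":0,"ty":0,"tz":0,"rx":0,"ry":0,"rz":0,"gripper":-0.4},
])

```text
time_s: 18.25
ee_pos: [461.5, -127.6, 205.0]
ee_rot: [180.0, -0.1, 8.4]
force: [0.6, 0.4, -0.1]
gripper_width: 64.0
gripper_force: 0.0
```

```bash
python3 - <<'E'
from h import *
v=grab("wrist"); u=proj(v,[528,-100,100])[0].astype(int);print(u,v["c"])
y0=max(0,u[1]-75);x0=max(0,u[0]-100); save(v,"end.png",(x0,y0,x0+200,y0+150),4)
E
```

```text
[234 113] [ 533.95684207 -117.30669636  375.04976908]
```

View pics/end.png

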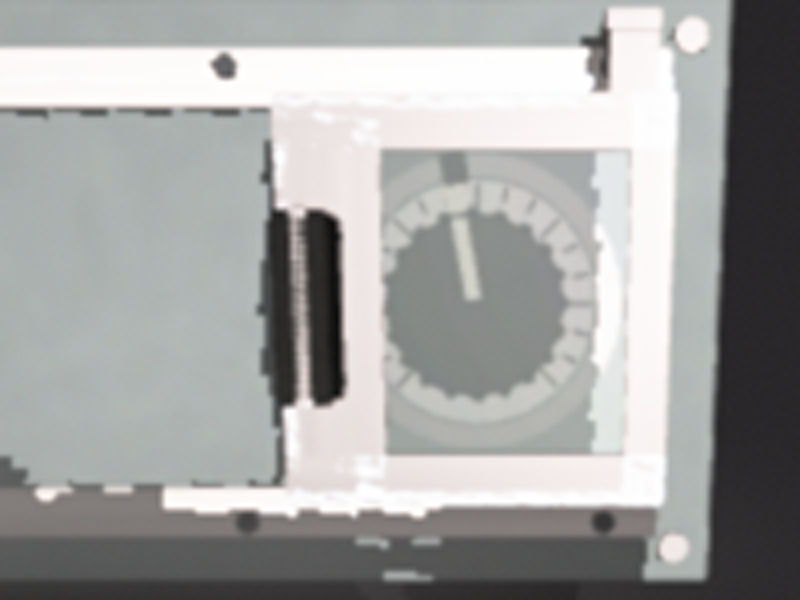

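The guard is fully home over the knob. Through its window, the pointer (470,300 to 455,220) still aims at the marker (453,165).

```bash
python3 -c "
from workcell import env
print(env.job_done())"
```

```text
the job is handed in; nothing more can be done
None
```

The knob pointer is on the set-point marker (fitted angles agree, good to about 1°), the guard is fully home at its stop, no contact with the bottle, rack or wrench was planned or felt, and the job was handed in at about 18 s.

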